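Lock the dispenser coupler onto its ball post

ROBOT

A 6-joint arm with a two-finger parallel gripper is mounted at the origin on the work surface. World frame = base frame: x ahead of the robot, y to its left, z up, the work surface at z = 0. Lengths are in m, angles in rad, forces in N, time in s.
With the tool pointing down it reaches from about 0.375 to 0.975 m from the base axis. Payload 3.8 kg.
Tool frame: the origin (TCP) lies midway between the tips of the shut fingers; the grasp point (between the pads) lies 19 mm behind it; z points along the fingers, y is the line along which they close (so a half turn about z gives the same grasp; the last joint's range is limited). The gripper opens to 85 mm and grips with 20 to 120 N. Pads are 22 mm wide; open, the fingers measure 114 mm over their backs; the gripper's body (76 mm by 85 mm) begins 54 mm behind the grasp point. The pads swing forward as they close: fully open they stand 13 mm farther back than shut.
Start: joints at [-1.137, 0.264, 1.604, -0, 1.274, -0.037], TCP at [0.306, -0.602, 0.231] pointing down, gripper open.
Joint ranges: [-2.63, 2.63], [-0.94, 2.18], [0.31, 2.57], [-1.31, 4.45], [0, 2.66], [-2.55, 2.55]. Speed limits (rad/s): [2.57, 2.57, 3.14, 3.14, 3.14, 3.14].

INTERFACE

Orientations are given as a rotation vector (axis times angle).
In Python, from workcell import status, read_camera, workorder, masks_of gives the robot as it stands.
- The arm moves only by the tool drive_tool, never from a script. Its argument "rows" is a list of rows, each a list of 7 numbers: the turn, a rotation vector about the tool's x, y, z in degrees, then the shift along the tool's x, y, z in m, then the opening, from 0 (shut) to 1 (fully open). In form: [[ax, ay, az, tx, ty, tz, claw], ...]. A call has 1 to 8 rows; each row shifts and turns the commanded pose from where the row before left it, along the tool's axes as they then stand; what a row does not reach is not made up. A row lasts 1/12 s, in which the tool goes at most 41.7 mm and 7.16 degrees, less where a joint would pass 70% of its speed; a pose out of reach is approached as far as the arm can. A call is refused whole if a number of a shift passes 0.0417 or a number of a turn 7.16, either way. A call with a gripper value outside its range is refused whole. The fingers move at their own pace and stop on an object; "force" is the grip in N (left out, the last holds). Time passes only in rows, so rows that do not move let the fingers close. It gives the time, the measured TCP pose, the force, the opening and the grip force at its end, in the units of the state.
- status.read_state(): the state, without advancing time (a new reading comes with each control period).
- read_camera(name): name is "scene" or "top" or "wrist"; returns a dict with "color" (400x640x3 uint8, red, green, blue), "intrinsics" (3x3 intrinsics, pixels), "world_from_camera" (4x4, takes a point from camera to world coordinates); the wrist camera has in their place "mount" (4x4, takes a point from camera to tool coordinates, whose origin is the TCP and whose axes are the flange's). Camera axes: x right, y up, looking along -z (the intrinsics and any distortion apply to the point x, -y, -z); pixel columns grow to the right and rows downward; lengths in m; the calibration is good to about 2 mm. A picture is of the moment at which its call begins: read the wrist's pose just before it. There is no depth.
- workorder.finish_job(): hands the job in; it is judged then, once.
Trained networks look in a picture, given as the dict that the camera call returned (one of the last four; its "shot" number tells which), for a name from the list of things; names that differ only in an ending like _2 or _b are one class to them, and where a whole thing is asked for, a point or a joint stands for the part that bears it (a point fixed in the world has none). Each returns a list of dicts, best first, with "score" (0 to 1); they miss things now and then, are a little off and sometimes report something else, mostly with a low value. They report only what shows in the picture. A call takes as long as a camera call. They do not tell look-alikes from the thing itself.
- masks_of(picture, name): "mask" (400x640 bool, what is visible of it) and "bbox" ([left, top, right, bottom] in pixels, round what is visible of it).
The state is a dict: "time": time; "q": joint angles; "joint_vel": joint speeds; "joint_torque": joint torques, N m; "tool_pos": TCP position; "tcp_rot": TCP orientation; "wrist_force": force on the tool from outside, world axes, zero at the start; "torque": the same for the moment, N m; "width": opening from 0.0 (shut) to 1.0 (fully open); "grip_force": force on a finger pad.
Only numpy, scipy, OpenCV 4.12 (cv2) and the standard library are available. Lean on these libraries where they do the work, as an engineer would, in place of code of your own. Each camera call takes 0.05 s, during which the arm holds its last target. There are 200 camera calls.

TASK

Put the water dispenser's coupler from its parking cradle onto the ball of the post stand: raise its handle all the way while it is parked, lower it upright over the ball and push it down against the stiff valve pin until it sits flat and fully home on the post's collar, then press the handle fully down to lock it and let go. The post's height is not known exactly, so feel for the end: never load the stand or the cradle with more than 35 N in all, the coupler's weight included. Do not push on the stand or its pin with the fingers, and leave the other things on the bench where they are.

Things in the scene. Friction and masses are not known exactly. Their poses are not given: they have to be found in the camera images.
- coupler: Cream coupler block, 0.65 to 0.95 kg, 92 long (x -60 to +32), 46 wide (y +-23), 48 mm tall; gripped by its flat sides. Origin: centre of the mouth of its bore, on the underside; z up, x to the front. Bore 32.4 wide, 40 mm deep, open below. A thin spout sticks out 36 mm behind (-x), 14 to 36 mm up. A keeper crosses the bore while the lever is down: the ball enters only with the lever raised.
- lever (a joint): The coupler's steel lock lever: 0 down (locked), 1.9 raised, leaning back. Hinge along y at x -55, z 58 mm of the coupler; bar 14 wide, 7 thick, over the top along x when down (its top 61.5 mm up); the tip rises and swings to -x. Stays where left. Lifting the tip takes about 1 N, pressing over the bore axis 1 to 3 N, down to a hard stop at 0. Closes fully only if the coupler is fully home.
- handle (a point): Centre of the round cross-bar at the lever's tip, 14 mm thick, 28 mm long along the coupler's y, 108 mm from the hinge: at x +53, z 58 mm of the coupler when down, 14 mm clear of the block's front. It can be pinched by its two ends from above and turns between the fingers as it is swung up.
- cradle: White fixed parking cradle, 108 x 62 mm, in which the coupler starts, with 2 mm of play round it; origin on the bench under the bore axis; floor 18 mm and rim 34 mm above the bench.
- stand: Fixed post stand: round foot 120 wide, 14 mm high; origin on the bench at its centre, on the post's axis; 38 mm sleeve up to 50 mm. From it rises a post with a flat 68 mm collar and a 30 mm steel ball, centre 20 mm above the collar's top. Post height varies and is not measured: collar top 70 to 100 mm above the bench. Home: coupler's underside flat on the collar.
- pin (a joint): Stiff brass valve pin, 8 mm wide, on top of the ball, standing 10 mm proud of it: 0 up, about 0.005 when the coupler is fully home and its bore's roof has pushed the pin straight down. It starts up, slides under about 18 N (more than the coupler's weight) and stays where it is left. Once the coupler meets the collar the load rises steeply.
- reagent_bottle: Bystander, to be left alone: clear glass bottle with blue cap, 64 mm across, 130 mm tall; origin at the centre of its underside.
- amber_bottle: Bystander, to be left alone: amber glass bottle with black cap, 60 mm across, 120 mm tall; origin at the centre of its underside.
- beaker: Bystander, to be left alone: clear glass beaker, 70 mm across, 75 mm tall; origin at the centre of its underside.
- small_jar: Bystander, to be left alone: amber jar with white lid, 48 mm across, 50 mm tall; origin at the centre of its underside.
- crystal_dish: Bystander, to be left alone: clear glass dish, 90 mm across, 30 mm tall; origin at the centre of its underside.
- tip_box: Bystander, to be left alone: grey plastic box, 85 x 120 x 55 mm; origin at the centre of its underside.
- wash_bottle: Bystander, to be left alone: white plastic bottle with red cap, 68 mm across, 120 mm tall; origin at the centre of its underside.
Not all that is in view belongs to the job. Leave any green or turquoise look-alike of the coupler alone.

How it is judged:
On the way, in this order (a step that is already met when the one before it is completed fails the run):
1. the handle is raised (lever above 1.4 rad) while the coupler is still in its cradle (value of joint lever above 1.4 rad and horizontal distance between coupler and cradle below 0.012 m), for 0.2 s.
2. the coupler sits fully home on the ball (pin pushed in more than 3.8 mm, within 4 mm of the post's axis, upright within 0.05 rad) with the handle still raised (above 1.0 rad) (value of joint pin above 0.0038 m and horizontal distance between coupler and stand below 0.004 m and angle between coupler's own z axis and vertical below 0.05 rad and value of joint lever above 1 rad), for 0.3 s.
At the end, for the whole second after the job is handed in: The coupler sits fully home on the post's ball (pin pushed in more than 3.8 mm, bore within 4 mm of the post's axis, upright within 0.05 rad), its handle is fully down (below 0.04 rad), it is at rest and nothing holds it (value of joint pin above 0.0038 m and horizontal distance between coupler and stand below 0.004 m and angle between coupler's own z axis and vertical below 0.05 rad and value of joint lever below 0.04 rad and linear speed of coupler below 0.02 m/s and contact force between the fingers and coupler below 0.1 N); the robot touches nothing.
It fails at once if the coupler or lever presses on the stand with more than 35 N (contact force between coupler and stand above 35 N).
It fails at once if the coupler is pressed into its cradle with more than 35 N (contact force between coupler and cradle above 35 N).
It fails at once if the fingers push on the stand or its pin with more than 12 N (contact force between the fingers and stand above 12 N).
It fails at once if another thing on the bench is shoved more than 30 mm or tipped (distance of any of reagent_bottle, amber_bottle, beaker, small_jar, crystal_dish, tip_box, wash_bottle from where it was at the start of the episode above 0.03 m or angle between any of reagent_bottle, amber_bottle, beaker, small_jar, crystal_dish, tip_box, wash_bottle's own z axis and vertical above 0.35 rad).
It also fails if it takes over 72 s, if anything falls off the work surface, if the arm or the gripper's body presses on something with over 40 N, if the wrist force passes 120 N, or if a joint passes its speed limit or range.

## Working session

There is one attempt and no reset: what is moved stays moved. The work goes in short steps, Python scripts to look and compute and a tool call to move; the robot and the scene stay as the last step left them, time stands still between calls to the robot, and variables do not carry over. Pictures are saved under pics/ and viewed, at most 14 in all, crops included, and the job is handed in when it is done.

Besides the shell and the picture viewer there is one more tool, called after "Emit:" in YAML: its name, and indented under it one key for each argument. drive_tool: Moves the arm, as the interface text tells. Its arguments: {"type":"object","properties":{"rows":{"type":"array"},"force":{"type":"number"}},"required":["rows"]}

```bash
mkdir -p pics; ls; cat > h.py <<'E'
import numpy as np, cv2
from scipy.spatial.transform import Rotation as R
from workcell import status, read_camera, workorder, masks_of
def tool():
    s=status.read_state(); T=np.eye(4); T[:3,:3]=R.from_rotvec(s["tcp_rot"]).as_matrix(); T[:3,3]=s["tool_pos"]; return T
def shot(n):
    T=tool(); p=read_camera(n)
    p["W"]=T@np.array(p["mount"]) if n=="wrist" else np.array(p["world_from_camera"])
    return p
def ray(p,u,v):
    K=np.array(p["intrinsics"]); d=np.linalg.inv(K)@[u,v,1]; d=np.array([d[0],-d[1],-d[2]])
    return p["W"][:3,3], p["W"][:3,:3]@d
def onz(p,u,v,z):
    o,d=ray(p,u,v); return o+d*(z-o[2])/d[2]
def proj(p,X):
    c=np.linalg.inv(p["W"])@np.append(X,1); K=np.array(p["intrinsics"]); a=K@[c[0],-c[1],-c[2]]; return a[:2]/a[2]
def tri(obs):
    A=np.zeros((3,3));b=np.zeros(3)
    for p,u,v in obs:
        o,d=ray(p,u,v); d=d/np.linalg.norm(d); M=np.eye(3)-np.outer(d,d); A+=M;b+=M@o
    return np.linalg.solve(A,b)
def save(p,f): cv2.imwrite("pics/"+f,p["color"][:,:,::-1])
E
python3 - <<'E'
from h import *
s=status.read_state(); print({k:np.round(v,3) for k,v in s.items()})
for n in ("scene","top"):
    p=shot(n); save(p,n+"0.png"); print(n,p.keys(),np.round(p["W"],3).tolist(),np.round(p["intrinsics"],1).tolist())
    for k in ("coupler","handle","cradle","stand","pin"):
        for m in masks_of(p,k)[:3]: print(k,round(m["score"],2),np.round(m["bbox"]),m["mask"].sum())
E
```

```text
pics
{'time': np.float64(0.0), 'q': array([-1.137,  0.265,  1.605, -0.   ,  1.274, -0.037]), 'joint_vel': array([ 0.001,  0.   ,  0.   ,  0.002,  0.   , -0.001]), 'joint_torque': array([-2.0000e-03, -5.1512e+01, -3.6732e+01,  0.0000e+00,  1.3000e-02,
        0.0000e+00]), 'tool_pos': array([ 0.306, -0.601,  0.23 ]), 'tcp_rot': array([-3.053e+00, -7.320e-01,  1.000e-03]), 'wrist_force': array([ 0.094, -0.709,  0.667]), 'torque': array([0.01 , 0.005, 0.024]), 'grip_force': np.float64(0.0), 'width': np.float64(1.0)}
scene dict_keys(['color', 'intrinsics', 'world_from_camera', 'shot', 'W']) [[0.136, -0.741, 0.658, 1.174], [0.991, 0.101, -0.09, -0.074], [0.0, 0.664, 0.747, 0.801], [0.0, 0.0, 0.0, 1.0]] [[390.5, 0.0, 313.1], [0.0, 390.5, 196.7], [0.0, 0.0, 1.0]]
coupler 0.93 [203. 139. 229. 191.] 717
coupler 0.73 [238. 289. 313. 323.] 1554
coupler 0.72 [305. 141. 356. 163.] 773
handle 0.54 [230. 193. 256. 235.] 305
handle 0.48 [212. 141. 221. 171.] 170
handle 0.45 [304. 141. 342. 150.] 161
cradle 0.62 [225. 206. 265. 249.] 362
stand 0.83 [337. 180. 382. 229.] 1532
stand 0.47 [223. 206. 265. 248.] 421
top dict_keys(['color', 'intrinsics', 'world_from_camera', 'shot', 'W']) [[-0.008, 0.991, -0.132, 0.422], [-1.0, -0.006, 0.014, 0.013], [0.013, 0.132, 0.991, 1.126], [0.0, 0.0, 0.0, 1.0]] [[459.2, 0.0, 320.6], [0.0, 459.2, 203.6], [0.0, 0.0, 1.0]]
coupler 0.88 [410. 264. 436. 332.] 1203
coupler 0.86 [379. 178. 405. 240.] 1015
coupler 0.72 [248. 294. 315. 321.] 1044
handle 0.85 [378. 175. 400. 224.] 358
handle 0.85 [344. 102. 396. 121.] 295
handle 0.81 [419. 281. 431. 332.] 367
cradle 0.8 [372. 184. 409. 235.] 326
stand 0.84 [237. 196. 288. 248.] 1841
pin 0.38 [378. 177. 406. 240.] 1089
```

View pics/scene0.png

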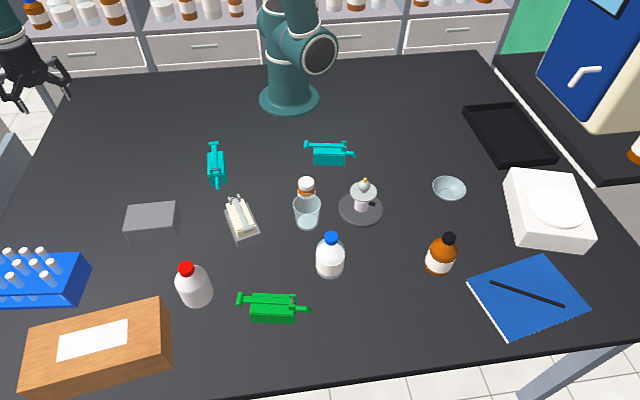

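View pics/top0.png

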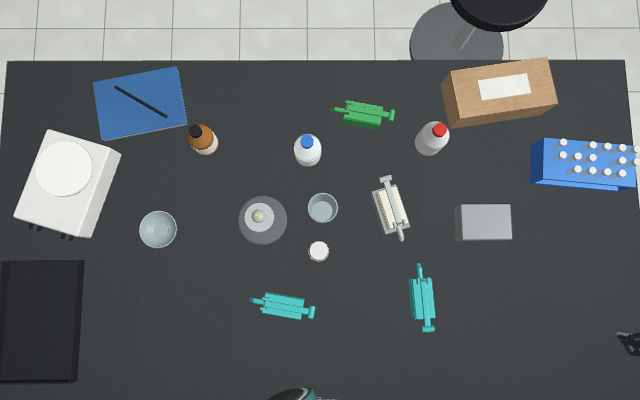

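The scene view shows the cream coupler in its white cradle at about (241,217), the stand at (362,200), and the beaker at (306,210). In the top view the cradle is at (391,207) and the stand at (262,218). The green and turquoise ones are look-alikes.

```bash
python3 - <<'E'
from h import *
p=shot("top")
def c(u,v,z): print((u,v),np.round(onz(p,u,v,z),3))
c(391,207,.05);c(388,180,.07);c(402,237,.06);c(262,219,.014);c(258,215,.12)
for k in ("beaker","reagent_bottle","small_jar","tip_box","wash_bottle","crystal_dish","amber_bottle"):
    for m in masks_of(p,k)[:1]:
        b=m["bbox"]; print(k,round(m["score"],2),np.round(b),np.round(onz(p,(b[0]+b[2])/2,(b[1]+b[3])/2,.05),3))
im=p["color"][160:260,220:440]; cv2.imwrite("pics/topc.png",cv2.resize(im,None,fx=3.6,fy=3.6,interpolation=cv2.INTER_CUBIC)[:,:,::-1])
print(np.round(tool(),3))
E
```

```text
(391, 207) [ 0.556 -0.168  0.05 ]
(388, 180) [ 0.617 -0.159  0.07 ]
(402, 237) [ 0.484 -0.19   0.06 ]
(262, 219) [0.533 0.141 0.014]
(258, 215) [0.531 0.137 0.12 ]
reagent_bottle 0.89 [293. 136. 320. 168.] [0.69  0.032 0.05 ]
small_jar 0.8 [307. 241. 330. 260.] [0.454 0.005 0.05 ]
tip_box 0.74 [458. 204. 514. 240.] [ 0.518 -0.39   0.05 ]
wash_bottle 0.94 [414. 121. 449. 155.] [ 0.724 -0.271  0.05 ]
crystal_dish 0.65 [140. 210. 179. 250.] [0.505 0.376 0.05 ]
amber_bottle 0.95 [187. 123. 216. 152.] [0.727 0.283 0.05 ]
[[ 0.891  0.454  0.     0.306]
 [ 0.454 -0.891 -0.    -0.602]
 [ 0.     0.    -1.     0.231]
 [ 0.     0.     0.     1.   ]]
```

View pics/topc.png

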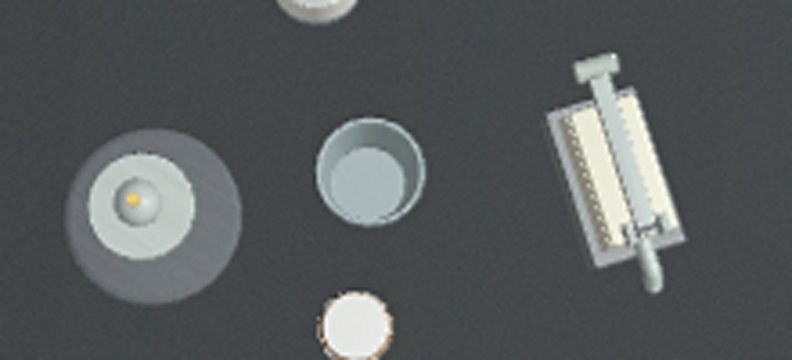

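The crop shows the coupler lying in the cradle with the handle's T-bar at the far end (+x) and the spout towards the robot, at a yaw of about 14°. The stand's ball shows at crop (137,200).

Emit:
drive_tool:
  rows:
    - [0,0,0,0.03,-0.024,-0.005,1]
    - [0,0,0,0.03,-0.024,-0.005,1]
    - [0,0,0,0.03,-0.024,-0.005,1]
    - [0,0,0,0.03,-0.024,-0.005,1]
    - [0,0,0,0.03,-0.024,-0.005,1]
    - [0,0,0,0.03,-0.024,-0.005,1]
    - [0,0,0,0.03,-0.024,-0.005,1]
    - [0,0,0,0.03,-0.024,-0.005,1]

```text
time: 1.67
tool_pos: [0.4334, -0.3199, 0.2718]
tcp_rot: [3.055, 0.732, 0.001]
wrist_force: [1.0, -0.5, 0.3]
width: 1.001
grip_force: 0.0
```

Emit:
drive_tool:
  rows:
    - [0,0,0,0.03,-0.024,-0.005,1]
    - [0,0,0,0.03,-0.024,-0.005,1]
    - [0,0,0,0.03,-0.024,-0.005,1]
    - [0,0,0,0.03,-0.024,-0.005,1]
    - [0,0,7,0,0,0,1]
    - [0,0,7,0,0,0,1]
    - [0,0,0,0,0,0,1]
    - [0,0,0,0,0,0,1]

```text
time: 2.33
tool_pos: [0.4964, -0.1814, 0.2914]
tcp_rot: [3.121, 0.361, 0.0]
wrist_force: [1.3, 0.4, -0.5]
width: 1.002
grip_force: 0.0
```

```bash
python3 - <<'E'
from h import *
T=tool(); print(np.round(T,4).tolist())
p=shot("wrist"); save(p,"w1.png"); print(np.round(p["mount"],3).tolist(),np.round(p["W"],3).tolist(),np.round(p["intrinsics"],1).tolist())
for k in ("coupler","handle","cradle"):
    for m in masks_of(p,k)[:3]: print(k,round(m["score"],2),np.round(m["bbox"]),m["mask"].sum())
E
```

```text
[[0.9736, 0.2283, 0.0001, 0.4964], [0.2283, -0.9736, -0.0001, -0.1814], [0.0001, 0.0001, -1.0, 0.2914], [0.0, 0.0, 0.0, 1.0]]
[[-0.001, 0.966, 0.259, 0.065], [1.0, 0.001, 0.001, -0.001], [0.0, 0.259, -0.966, -0.142], [0.0, 0.0, 0.0, 1.0]] [[0.227, 0.941, 0.252, 0.559], [-0.974, 0.22, 0.059, -0.166], [-0.0, -0.259, 0.966, 0.434], [0.0, 0.0, 0.0, 1.0]] [[289.4, 0.0, 316.0], [0.0, 289.4, 203.0], [0.0, 0.0, 1.0]]
coupler 0.81 [312. 224. 354. 330.] 2618
coupler 0.72 [ 64. 209. 161. 275.] 3842
coupler 0.59 [ 10.  44. 142. 138.] 8399
handle 0.96 [ 66. 228. 156. 276.] 1078
handle 0.9 [316. 256. 342. 332.] 841
handle 0.59 [303.  59. 328. 169.] 1419
cradle 0.91 [292.  84. 344. 169.] 920
cradle 0.32 [ 11.  44. 144. 138.] 8482
```

View pics/w1.png

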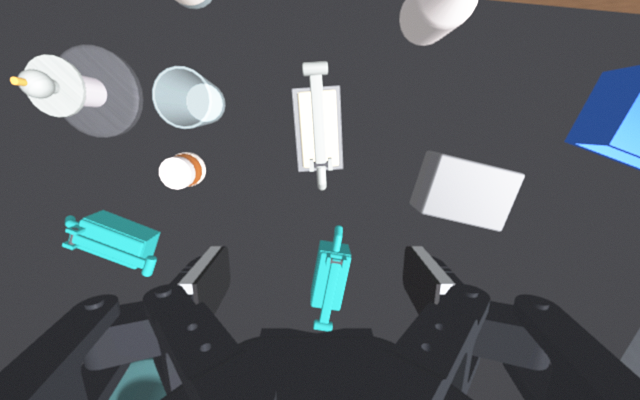

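In the wrist view the handle bar is at (316,68), the cradle corners are at (293,88), (340,86), (299,171) and (344,170), the spout tip is at (322,187), and the pin is at (20,80).

```bash
python3 - <<'E'
from h import *
w=shot("wrist"); t=shot("top")
f=lambda a,b:(a/3.6+219.5+.36,b/3.6+159.5+.36)
h=tri([(w,316,68),(t,*f(597,68))]); print("handle",h)
print("pin",tri([(w,18,80),(t,*f(132,199))]), "ball",tri([(w,37,83),(t,*f(138,202))]))
C=[onz(w,u,v,.034) for u,v in [(293,88),(340,86),(299,171),(344,170)]]
C2=[onz(t,*f(u,v),.034) for u,v in [(547,113),(634,89),(597,267),(686,241)]]
for C in (C,C2):
    print(np.round(C,4).tolist()); c=np.array(C)
    d=(c[0]+c[1]-c[2]-c[3])/2; print("ctr",c.mean(0),"yaw",np.degrees(np.arctan2(d[1],d[0])),np.hypot(*d[:2]),"w",np.linalg.norm(c[0]-c[1]))
print("handle",onz(w,316,68,.076),onz(t,*f(597,68),.076), "spout tip w",onz(w,322,187,.043))
E
```

```text
handle [ 0.61908289 -0.15254275  0.07830071]
pin [0.53284616 0.14173449 0.11348384] ball [0.53293777 0.14041166 0.09402203]
[[0.5976, -0.1271, 0.034], [0.6135, -0.1857, 0.034], [0.4939, -0.1572, 0.034], [0.5092, -0.2177, 0.034]]
ctr [ 0.55354493 -0.17192482  0.034     ] yaw 16.656777848522523 0.10852498606753995 w 0.06069707799462113
[[0.5963, -0.1252, 0.034], [0.6122, -0.1841, 0.034], [0.493, -0.156, 0.034], [0.5098, -0.2156, 0.034]]
ctr [ 0.55280139 -0.17023473  0.034     ] yaw 16.836050674292853 0.10750106924688438 w 0.06097684284560524
handle [ 0.62017838 -0.15239088  0.076     ] [ 0.61881137 -0.15294338  0.076     ] spout tip w [ 0.48078646 -0.1929255   0.043     ]
```

Emit:
drive_tool:
  rows:
    - [0,0,-3.5,0,0,0,1]
    - [0,0,0,0.0249,0.0013,0.0222,1]
    - [0,0,0,0.0249,0.0013,0.0222,1]
    - [0,0,0,0.0249,0.0013,0.0222,1]
    - [0,0,0,0.0249,0.0013,0.0222,1]
    - [0,0,0,0.0249,0.0013,0.0222,1]
    - [0,0,0,0,0,0,1]
    - [0,0,0,0,0,0,1]

```text
time: 3.3
tool_pos: [0.6168, -0.1521, 0.1774]
tcp_rot: [-3.107, -0.452, 0.008]
wrist_force: [-0.6, -0.8, 0.6]
width: 1.004
grip_force: 0.0
```

Emit:
drive_tool:
  rows:
    - [0,0,0,0,0,0.03,1]
    - [0,0,0,0,0,0.03,1]
    - [0,0,0,0,0,0.03,1]
    - [0,0,0,0,0,0.028,1]
    - [0,0,0,0,0,0,1]
    - [0,0,0,0,0,0,1]

```text
time: 3.8
tool_pos: [0.616, -0.1528, 0.0621]
tcp_rot: [-3.108, -0.449, 0.004]
wrist_force: [-0.3, 0.1, 0.4]
width: 1.002
grip_force: 0.0
```

```bash
python3 - <<'E'
from h import *
T=tool(); print(np.round(T,4).tolist(), status.read_state()["wrist_force"])
p=shot("wrist"); save(p,"w2.png")
for z in (.076,): print(proj(p,[.6175,-.152,z]))
for m in masks_of(p,"handle")[:3]: print(round(m["score"],2),np.round(m["bbox"]))
E
```

```text
[[0.9591, 0.2831, -0.0025, 0.616], [0.2831, -0.9591, 0.0006, -0.1528], [-0.0023, -0.0012, -1.0, 0.0621], [0.0, 0.0, 0.0, 1.0]] [-0.25941495  0.08466477  0.37069274]
[317.27075805 259.95852176]
0.85 [285. 250. 346. 334.]
0.32 [  1.   0. 126.  74.]
```

View pics/w2.png

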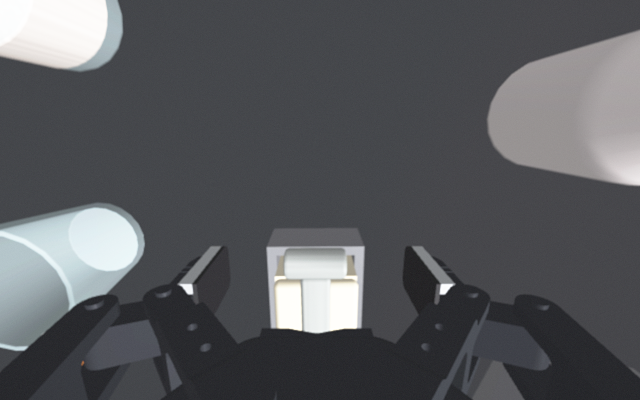

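The handle bar is at (316,264), centred between the open fingers, so I'll close on it.

Emit:
drive_tool:
  rows:
    - [0,0,0,0,0,0,0.1]
    - [0,0,0,0,0,0,0.1]
    - [0,0,0,0,0,0,0.1]
    - [0,0,0,0,0,0,0.1]
    - [0,0,0,0,0,0,0.1]
    - [0,0,0,0,0,0,0.1]
    - [0,0,0,0,0,0,0.1]
    - [0,0,0,0,0,0,0.1]
  force: 25

```text
time: 4.57
tool_pos: [0.6181, -0.1525, 0.0625]
tcp_rot: [3.109, 0.45, 0.001]
wrist_force: [1.3, 1.6, 0.8]
width: 0.318
grip_force: 28.4
```

```bash
python3 - <<'E'
import numpy as np
th=np.linspace(0,1.88,25); x=np.round(108*np.cos(th),1)/1000; z=np.round(-108*np.sin(th),1)/1000
r=[[0,0,0,round(a,4),0,round(b,4),0.1] for a,b in zip(np.diff(x),np.diff(z))]
for i in (0,8,16): print(r[i:i+8])
E
```

```text
[[0, 0, 0, np.float64(-0.0003), 0, np.float64(-0.0085), 0.1], [0, 0, 0, np.float64(-0.001), 0, np.float64(-0.0084), 0.1], [0, 0, 0, np.float64(-0.0017), 0, np.float64(-0.0082), 0.1], [0, 0, 0, np.float64(-0.0023), 0, np.float64(-0.0082), 0.1], [0, 0, 0, np.float64(-0.0029), 0, np.float64(-0.0079), 0.1], [0, 0, 0, np.float64(-0.0035), 0, np.float64(-0.0077), 0.1], [0, 0, 0, np.float64(-0.0041), 0, np.float64(-0.0074), 0.1], [0, 0, 0, np.float64(-0.0047), 0, np.float64(-0.007), 0.1]]
[[0, 0, 0, np.float64(-0.0052), 0, np.float64(-0.0067), 0.1], [0, 0, 0, np.float64(-0.0058), 0, np.float64(-0.0062), 0.1], [0, 0, 0, np.float64(-0.0062), 0, np.float64(-0.0058), 0.1], [0, 0, 0, np.float64(-0.0066), 0, np.float64(-0.0052), 0.1], [0, 0, 0, np.float64(-0.007), 0, np.float64(-0.0047), 0.1], [0, 0, 0, np.float64(-0.0074), 0, np.float64(-0.0042), 0.1], [0, 0, 0, np.float64(-0.0077), 0, np.float64(-0.0036), 0.1], [0, 0, 0, np.float64(-0.0079), 0, np.float64(-0.0029), 0.1]]
[[0, 0, 0, np.float64(-0.0081), 0, np.float64(-0.0023), 0.1], [0, 0, 0, np.float64(-0.0083), 0, np.float64(-0.0017), 0.1], [0, 0, 0, np.float64(-0.0084), 0, np.float64(-0.001), 0.1], [0, 0, 0, np.float64(-0.0085), 0, np.float64(-0.0004), 0.1], [0, 0, 0, np.float64(-0.0084), 0, np.float64(0.0003), 0.1], [0, 0, 0, np.float64(-0.0084), 0, np.float64(0.001), 0.1], [0, 0, 0, np.float64(-0.0083), 0, np.float64(0.0016), 0.1], [0, 0, 0, np.float64(-0.0082), 0, np.float64(0.0022), 0.1]]
```

Emit:
drive_tool:
  rows:
    - [0,0,0,-0.0003,0,-0.0085,0.1]
    - [0,0,0,-0.001,0,-0.0084,0.1]
    - [0,0,0,-0.0017,0,-0.0082,0.1]
    - [0,0,0,-0.0023,0,-0.0082,0.1]
    - [0,0,0,-0.0029,0,-0.0079,0.1]
    - [0,0,0,-0.0035,0,-0.0077,0.1]
    - [0,0,0,-0.0041,0,-0.0074,0.1]
    - [0,0,0,-0.0047,0,-0.007,0.1]

```text
time: 5.23
tool_pos: [0.5973, -0.1583, 0.1262]
tcp_rot: [-3.109, -0.45, 0.0]
wrist_force: [-2.2, 0.7, -4.6]
width: 0.32
grip_force: 26.9
```

Emit:
drive_tool:
  rows:
    - [0,0,0,-0.0052,0,-0.0067,0.1]
    - [0,0,0,-0.0058,0,-0.0062,0.1]
    - [0,0,0,-0.0062,0,-0.0058,0.1]
    - [0,0,0,-0.0066,0,-0.0052,0.1]
    - [0,0,0,-0.007,0,-0.0047,0.1]
    - [0,0,0,-0.0074,0,-0.0042,0.1]
    - [0,0,0,-0.0077,0,-0.0036,0.1]
    - [0,0,0,-0.0079,0,-0.0029,0.1]

```text
time: 5.9
tool_pos: [0.5458, -0.1738, 0.1652]
tcp_rot: [3.109, 0.45, 0.001]
wrist_force: [0.3, -0.2, -7.0]
width: 0.321
grip_force: 25.5
```

Emit:
drive_tool:
  rows:
    - [0,0,0,-0.0081,0,-0.0018,0.1]
    - [0,0,0,-0.0083,0,-0.0012,0.1]
    - [0,0,0,-0.0084,0,-0.0005,0.1]
    - [0,0,0,-0.0085,0,0.0001,0.1]
    - [0,0,0,-0.0084,0,0.0008,0.1]
    - [0,0,0,-0.0084,0,0.001,0.1]
    - [0,0,0,-0.0083,0,0.0016,0.1]
    - [0,0,0,-0.0082,0,0.0022,0.1]

```text
time: 6.57
tool_pos: [0.4828, -0.193, 0.1641]
tcp_rot: [3.108, 0.45, 0.004]
wrist_force: [1.1, 2.3, 3.1]
width: 0.32
grip_force: 25.3
```

Emit:
drive_tool:
  rows:
    - [0,0,0,0,0,0,0.1]
    - [0,0,0,0,0,0,0.1]
    - [0,0,0,0,0,0,0.1]

```text
time: 6.82
tool_pos: [0.4825, -0.193, 0.164]
tcp_rot: [3.108, 0.45, 0.001]
wrist_force: [-1.8, 1.5, 6.0]
width: 0.317
grip_force: 25.6
```

```bash
python3 - <<'E'
from h import *
print(status.read_state()["wrist_force"]); p=shot("scene"); t=shot("top")
a=cv2.resize(p["color"][120:270,180:400],None,fx=3.5,fy=3.5)[:,:,::-1][:, :760]
cv2.imwrite("pics/s2.png",a)
E
```

```text
[-1.80522237  1.53847494  6.04197472]
```

View pics/s2.png

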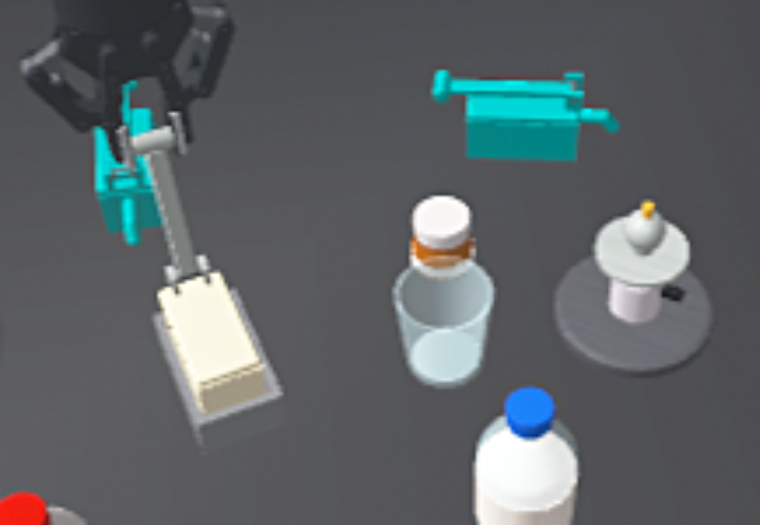

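The picture shows the lever fully raised and leaning back, with the coupler still seated in its cradle. I'll release, go up, and move over the coupler.

Emit:
drive_tool:
  rows:
    - [0,0,0,0,0,0,1]
    - [0,0,0,0,0,0,1]
    - [0,0,0,0,0,0,1]
    - [0,0,0,0,0,0,1]
    - [0,0,0,0,0,0,1]
    - [0,0,0,0,0,-0.032,1]
    - [0,0,0,0,0,-0.032,1]
    - [0,0,0,0,0,-0.032,1]

```text
time: 7.58
tool_pos: [0.4817, -0.1922, 0.2587]
tcp_rot: [-3.108, -0.45, 0.004]
wrist_force: [0.0, 0.1, -0.2]
width: 1.0
grip_force: 0.0
```

Emit:
drive_tool:
  rows:
    - [0,0,0,0.0288,0,0,1]
    - [0,0,0,0.0288,0,0,1]
    - [0,0,0,0.0288,0,0,1]
    - [0,0,0,0,0,0,1]
    - [0,0,0,0,0,0.035,1]
    - [0,0,0,0,0,0.035,1]
    - [0,0,0,0,0,0.035,1]
    - [0,0,0,0,0,0,1]

```text
time: 8.25
tool_pos: [0.5592, -0.166, 0.1451]
tcp_rot: [-3.102, -0.449, 0.021]
wrist_force: [-2.5, 1.2, -1.8]
width: 0.995
grip_force: 0.0
```

```bash
python3 - <<'E'
from h import *
T=tool(); print(np.round(T,4).tolist(), status.read_state()["wrist_force"])
p=shot("wrist"); save(p,"w3.png")
c=np.cos(np.radians(16.7));s=np.sin(np.radians(16.7)); B=np.array([.567,-.1675,.018])
for x,y,z in [(32,23,48),(32,-23,48),(-60,23,48),(-60,-23,48)]: print(np.round(proj(p,B+np.array([c*x-s*y,s*x+c*y,z])/1000),1))
E
```

```text
[[0.9588, 0.2837, -0.0145, 0.5592], [0.2838, -0.9589, 0.0047, -0.166], [-0.0125, -0.0086, -0.9999, 0.1451], [0.0, 0.0, 0.0, 1.0]] [-2.53203378  1.17964592 -1.84308104]
[292.6 159. ]
[353.2 158.8]
[295.5 268.1]
[349.9 268.2]
```

View pics/w3.png

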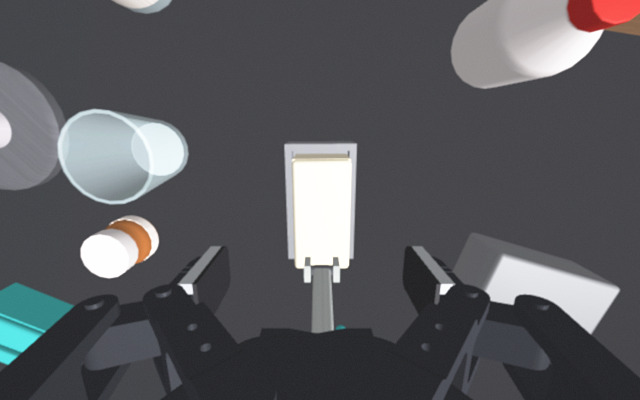

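The coupler top's corners are at (293,158), (352,158), (295,267) and (349,267), matching the prediction. I'll let the arm settle and re-read.

Emit:
drive_tool:
  rows:
    - [0,0,0,0,0,0,1]
    - [0,0,0,0,0,0,1]
    - [0,0,0,0,0,0,1]

```text
time: 8.55
tool_pos: [0.5674, -0.1688, 0.157]
tcp_rot: [3.107, 0.45, 0.007]
wrist_force: [0.6, 0.4, -0.1]
width: 0.998
grip_force: 0.0
```

```bash
python3 - <<'E'
from h import *
T=tool(); print(np.round(T,4).tolist(), status.read_state()["wrist_force"])
Rd=R.from_euler('z',16.7,degrees=True)*R.from_euler('x',180,degrees=True)
print("tilt fix deg",np.degrees((R.from_matrix(T[:3,:3]).inv()*Rd).as_rotvec()))
E
```

```text
[[0.959, 0.2835, 0.005, 0.5674], [0.2835, -0.959, -0.0018, -0.1688], [0.0043, 0.0031, -1.0, 0.157], [0.0, 0.0, 0.0, 1.0]] [ 0.55881527  0.38684151 -0.08353204]
tilt fix deg [ 0.17820135 -0.24651636 -0.23327636]
```

Emit:
drive_tool:
  rows:
    - [0,0,-0.2,-0.002,-0.0013,0.02,1]
    - [0,0,0,0,0,0.02,1]
    - [0,0,0,0,0,0.02,1]
    - [0,0,0,0,0,0.02,1]
    - [0,0,0,0,0,0.02,1]
    - [0,0,0,0,0,0.01,1]
    - [0,0,0,0,0,0.006,1]
    - [0,0,0,0,0,0,1]

```text
time: 9.22
tool_pos: [0.5631, -0.1674, 0.0377]
tcp_rot: [-3.108, -0.455, 0.0]
wrist_force: [-0.5, -0.3, 0.3]
width: 0.999
grip_force: 0.0
```

Emit:
drive_tool:
  rows:
    - [0,0,0,0,0,0,1]
    - [0,0,0,0,0,0,1]
    - [0,0,0,0,0,0,1]

```text
time: 9.47
tool_pos: [0.5643, -0.1677, 0.0393]
tcp_rot: [3.107, 0.455, 0.004]
wrist_force: [0.2, -0.3, 0.5]
width: 0.999
grip_force: 0.0
```

```bash
python3 - <<'E'
from h import *
T=tool(); print(np.round(T,4).tolist(), status.read_state()["wrist_force"])
d=T[:3,:3].T@(np.array([.567,-.1675,.04])-T[:3,3]); print("bore in tool",d)
E
```

```text
[[0.9579, 0.2869, 0.0026, 0.5643], [0.287, -0.9579, -0.0009, -0.1677], [0.0023, 0.0016, -1.0, 0.0393], [0.0, 0.0, 0.0, 1.0]] [ 0.15542587 -0.34161147  0.4641784 ]
bore in tool [ 0.00261864  0.00053687 -0.00070133]
```

Emit:
drive_tool:
  rows:
    - [0,0,0,0,0,0,0.4]
    - [0,0,0,0,0,0,0.4]
    - [0,0,0,0,0,0,0.4]
    - [0,0,0,0,0,0,0.4]
    - [0,0,0,0,0,0,0.4]
    - [0,0,0,0,0,0,0.4]
    - [0,0,0,0,0,0,0.4]
    - [0,0,0,0,0,0,0.4]
  force: 100

```text
time: 10.13
tool_pos: [0.5639, -0.1679, 0.0387]
tcp_rot: [3.107, 0.456, 0.002]
wrist_force: [-0.5, -1.7, 5.2]
width: 0.522
grip_force: 104.5
```

```bash
python3 - <<'E'
from h import *
T=tool(); s=status.read_state(); print(np.round(T,4).tolist(), s["wrist_force"],s["width"]*85,s["grip_force"])
E
```

```text
[[0.9579, 0.2872, 0.0017, 0.5639], [0.2872, -0.9579, -0.0011, -0.1679], [0.0013, 0.0015, -1.0, 0.0387], [0.0, 0.0, 0.0, 1.0]] [-0.53414212 -1.70672487  5.22654052] 44.38828743000642 104.49068069458008
```

Emit:
drive_tool:
  rows:
    - [0,0,0,0,0,-0.005,0.4]
    - [0,0,0,0,0,-0.01,0.4]
    - [0,0,0,0,0,-0.02,0.4]
    - [0,0,0,0,0,-0.03,0.4]
    - [0,0,0,0,0,-0.035,0.4]
    - [0,0,0,0,0,-0.035,0.4]
    - [0,0,0,0,0,-0.02,0.4]
    - [0,0,0,0,0,0,0.4]

```text
time: 10.8
tool_pos: [0.5652, -0.1677, 0.1969]
tcp_rot: [3.106, 0.455, 0.009]
wrist_force: [1.2, -0.3, -7.8]
width: 0.525
grip_force: 108.2
```

Emit:
drive_tool:
  rows:
    - [0,0,0,0,0,0,0.4]
    - [0,0,0,0,0,0,0.4]
    - [0,0,0,0,0,0,0.4]

```text
time: 11.05
tool_pos: [0.5602, -0.1663, 0.1883]
tcp_rot: [-3.105, -0.455, 0.011]
wrist_force: [-0.4, 0.8, -9.4]
width: 0.521
grip_force: 108.0
```

```bash
python3 - <<'E'
from h import *
T=tool(); s=status.read_state(); print(np.round(T,4).tolist(), s["wrist_force"],s["torque"],s["width"],s["grip_force"])
tgt=np.array([.533-.0958*1-.0031*.958,.1405-.0287-.0009,.19]); print(T[:3,:3].T@(tgt-T[:3,3]))
p=shot("scene")
for m in masks_of(p,"coupler")[:4]+masks_of(p,"lever")[:4]: print(round(m["score"],2),np.round(m["bbox"]))
E
```

```text
[[0.9579, 0.2869, -0.0072, 0.5602], [0.2869, -0.958, 0.0027, -0.1663], [-0.0062, -0.0046, -1.0, 0.1883], [0.0, 0.0, 0.0, 1.0]] [-0.43183828  0.77153288 -9.38153439] [-0.00214715 -0.1587497   0.00221216] 0.5206268709050483 108.02794218063354
[-4.12097810e-02 -3.01661872e-01 -2.33075405e-05]
0.72 [304. 139. 357. 167.]
0.67 [222. 158. 250. 197.]
0.61 [236. 290. 315. 325.]
0.58 [206. 152. 221. 190.]
0.75 [305. 140. 343. 152.]
0.59 [236. 294. 295. 305.]
```

Emit:
drive_tool:
  rows:
    - [0,0,0,-0.003,-0.015,0,0.4]
    - [0,0,0,-0.004,-0.025,0,0.4]
    - [0,0,0,-0.004,-0.03,0,0.4]
    - [0,0,0,-0.004,-0.03,0,0.4]
    - [0,0,0,-0.004,-0.03,0,0.4]
    - [0,0,0,-0.004,-0.03,0,0.4]
    - [0,0,0,-0.004,-0.03,0,0.4]
    - [0,0,0,-0.004,-0.03,0,0.4]

```text
time: 11.87
tool_pos: [0.4688, 0.0359, 0.1921]
tcp_rot: [-3.108, -0.455, 0.001]
wrist_force: [0.6, 1.4, -8.7]
width: 0.52
grip_force: 108.0
```

Emit:
drive_tool:
  rows:
    - [0,0,0,-0.004,-0.03,0,0.4]
    - [0,0,0,-0.004,-0.025,0,0.4]
    - [0,0,0,-0.002,-0.02,0,0.4]
    - [0,0,0,0,-0.007,0,0.4]
    - [0,0,0,0,0,0,0.4]
    - [0,0,0,0,0,0,0.4]
    - [0,0,0,0,0,0,0.4]
    - [0,0,0,0,0,0,0.4]

```text
time: 12.53
tool_pos: [0.4375, 0.1094, 0.1926]
tcp_rot: [3.108, 0.454, 0.0]
wrist_force: [-0.7, -0.4, -9.2]
width: 0.52
grip_force: 107.9
```

```bash
python3 - <<'E'
from h import *
T=tool(); s=status.read_state(); print(np.round(T,4).tolist(), s["wrist_force"],s["torque"],s["width"],s["grip_force"])
p=shot("wrist"); save(p,"w4.png")
S=shot("scene")
cv2.imwrite("pics/s4.png",cv2.resize(S["color"][120:260,280:460],None,fx=2.5,fy=2.5)[:,:,::-1])
a=np.zeros((400+350,640,3),np.uint8); a[:400]=p["color"][:,:,::-1]; a[400:750,:450]=cv2.resize(S["color"][120:260,280:460],None,fx=2.5,fy=2.5)[:,:,::-1]
cv2.imwrite("pics/c4.png",cv2.resize(a[:, :],(512,600)))
for q in (p,S):
  for k in ("stand","pin"):
    for m in masks_of(q,k)[:2]: print(k,round(m["score"],2),np.round(m["bbox"]))
print(proj(p,[.533,.1405,.118]),proj(S,[.533,.1405,.118]))
E
```

```text
[[0.9582, 0.286, 0.0001, 0.4375], [0.286, -0.9582, -0.0005, 0.1094], [-0.0001, 0.0005, -1.0, 0.1926], [0.0, 0.0, 0.0, 1.0]] [-0.71194434 -0.36031747 -9.23427431] [ 0.02243841 -0.18286508  0.0114456 ] 0.5195322732414326 107.87823379039764
stand 0.9 [258.  24. 371. 149.]
pin 0.7 [310.  68. 320.  77.]
stand 0.72 [338. 176. 382. 226.]
stand 0.59 [316. 232. 347. 282.]
[313.78625905  71.9148251 ] [364.63001921 178.9250799 ]
```

View pics/w4.png

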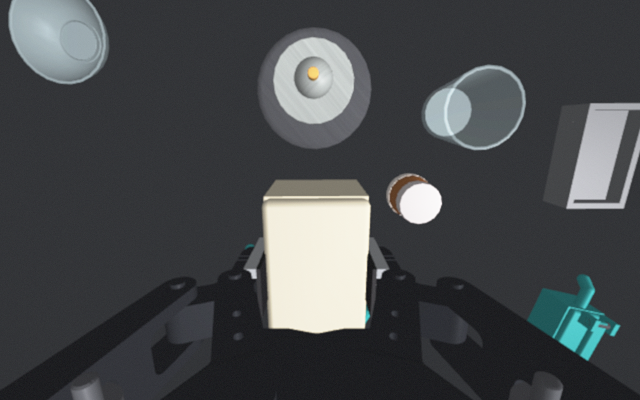

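The stand is clear in the wrist view: pin at (314,73), collar centred at about (314,81), foot centred at about (315,87). The held coupler's front top edge runs from (264,199) to (369,199), and its front bottom edge lies near row 180.

```bash
cat > m.py <<'E'
from h import *
from scipy.optimize import least_squares
def ell(p,th,roi):
    x0,y0,x1,y1=roi; g=cv2.cvtColor(p["color"],cv2.COLOR_RGB2GRAY)[y0:y1,x0:x1]
    b=(g>th).astype(np.uint8); c=max(cv2.findContours(b,cv2.RETR_EXTERNAL,cv2.CHAIN_APPROX_NONE)[0],key=cv2.contourArea)
    h=cv2.convexHull(c); return c[:,0,:]+[x0,y0]
def circ(p,pts,r,z=None):
    # fit circle radius r: unknown x,y (and z)
    def f(v):
        zz=z if z is not None else v[2]
        X=np.array([onz(p,u,w,zz) for u,w in pts]); return (np.hypot(X[:,0]-v[0],X[:,1]-v[1])-r)*1000
    s=least_squares(f,[.533,.14]+([.08] if z is None else []),loss="soft_l1"); return s.x,np.abs(s.fun).mean()
E
python3 - <<'E'
from m import *
p=shot("wrist"); T=tool(); c=p["color"].astype(int); g=cv2.cvtColor(p["color"],cv2.COLOR_RGB2GRAY)
print("row profile y=80",g[80,250:380:4],"col x=314",g[20:156:4,314])
o=(c[:,:,0]-c[:,:,2]>80); o[:, :280]=0;o[:,350:]=0;o[120:]=0
v,u=np.nonzero(o); print("pin px",u.mean(),v.mean(),u.min(),u.max(),v.min(),v.max())
for th,r,z,roi in [(45,.060,.014,(245,10,385,165)),(110,.034,None,(245,10,385,165)),(110,.034,.072,(245,10,385,165))]:
    pts=ell(p,th,roi); print(th,len(pts),pts.min(0),pts.max(0),circ(p,pts,r,z))
for h in (.1,.11,.115,.12,.13): print(h,onz(p,u.mean(),v.mean(),h))
M=np.array(p["mount"]); K=np.array(p["intrinsics"])
q=dict(p); q["W"]=M
print("front edge cols, col316 rows160-215",c[160:215,316].sum(1)//3)
print("row 202",c[202,255:275].sum(1)//3,c[202,360:380].sum(1)//3, "row 185",c[185,262:284].sum(1)//3,c[185,350:372].sum(1)//3)
for uu,vv,z in [(316.5,199,-.0273),(264,202,-.0273),(369,202,-.0273),(316,180,.0207)]: print((uu,vv),onz(q,uu,vv,z))
E
```

```text
row profile y=80 [ 53  54  66  91  96  98 177 200 200 204 204 178 110 139 163 175 154 223
 233 224 209 207 207 207 209 200 176 101 104 104  94  52  54] col x=314 [ 50  53  87  98 115 212 209 208 215 165 157 178 212 216 213 154 189 187
 174 145 207 204 201 202 204 197 104 100  97  97  97  96  80  51]
pin px 313.61467889908255 72.58715596330275 309 318 67 79
45 586 [245  10] [384 164] (array([0.53523268, 0.14179494]), np.float64(24.386359113039692))
110 240 [273  36] [355 123] (array([0.53248332, 0.1410729 , 0.07380028]), np.float64(0.2425821168598376))
110 240 [273  36] [355 123] (array([0.53272706, 0.14115928]), np.float64(0.29898516431442845))
0.1 [0.53505797 0.14194612 0.1       ]
0.11 [0.53352232 0.14140481 0.11      ]
0.115 [0.53275449 0.14113416 0.115     ]
0.12 [0.53198666 0.14086351 0.12      ]
0.13 [0.53045101 0.1403222  0.13      ]
front edge cols, col316 rows160-215 [ 51  55  53  55  55  52  54  54  55  54  54  54  53  54  53  53  50  52
  54  75 106 119 120 120 119 119 121 119 120 120 121 120 121 120 117 127
 208 230 180 133 146 167 189 205 216 224 230 234 237 238 237 237 237 237
 237]
row 202 [ 53  52  56  52  54  52  51  59  95 124 135 148 164 172 173 171 172 175
 174 174] [204 205 206 204 205 210 213 214 182 107  52  51  52  53  53  53  54  53
  55  53] row 185 [ 53  53  55  53  56  52  54  51  57  82 110 121 122 120 120 121 120 120
 119 120 119 119] [121 120 118 120 122 119 120 122 121 116  97  69  52  53  53  54  51  52
  53  56  53  53]
(316.5, 199) [ 0.03551595 -0.00078987 -0.0273    ]
(264, 202) [ 0.03425937 -0.02237673 -0.0273    ]
(369, 202) [ 0.03422794  0.02079308 -0.0273    ]
(316, 180) [ 0.03454508 -0.00101811  0.0207    ]
```

Emit:
drive_tool:
  rows:
    - [0,0,0,0.012,-0.0004,0,0.4]
    - [0,0,0,0.02,-0.0005,0,0.4]
    - [0,0,0,0.025,-0.0005,0,0.4]
    - [0,0,0,0.02,-0.0005,0,0.4]
    - [0,0,0,0.012,-0.0005,0,0.4]
    - [0,0,0,0.0081,0,0,0.4]
    - [0,0,0,0,0,0,0.4]
    - [0,0,0,0,0,0,0.4]

```text
time: 13.55
tool_pos: [0.5289, 0.1403, 0.1921]
tcp_rot: [3.108, 0.456, -0.003]
wrist_force: [-0.3, -0.6, -9.3]
width: 0.521
grip_force: 107.9
```

Emit:
drive_tool:
  rows:
    - [0,0,0,0,0,0.012,0.4]
    - [0,0,0,0,0,0.016,0.4]
    - [0,0,0,0,0,0.012,0.4]
    - [0,0,0,0,0,0,0.4]
    - [0,0,0,0,0,0,0.4]
    - [0,0,0,0,0,0,0.4]
    - [0,0,0,0,0,0,0.4]

```text
time: 14.13
tool_pos: [0.5302, 0.1405, 0.1537]
tcp_rot: [-3.108, -0.455, -0.003]
wrist_force: [-0.1, 0.3, -8.1]
width: 0.519
grip_force: 107.6
```

```bash
python3 - <<'E'
from h import *
T=tool(); s=status.read_state(); print(np.round(T,4).tolist(), s["wrist_force"],s["torque"],s["width"],s["grip_force"])
print("bore xy err in tool", T[:3,:3].T@(np.array([.5325,.1411,0])-T@np.array([.003,-.0008,0,1])[:3] if False else np.array([.5325,.1411,T[2,3]])-(T@np.array([.003,-.0008,0,1]))[:3]))
S=shot("scene"); t=shot("top")
a=cv2.resize(S["color"][130:240,320:420],None,fx=5,fy=5,interpolation=cv2.INTER_CUBIC)[:,:,::-1].copy()
B=T@np.array([.003,-.0008,0,1]); 
Rz=T[:3,:3]
# predicted coupler bottom/top corners and stand axis
def pt(X,col):
    u=(proj(S,X)-[319.5,129.5])*5; cv2.circle(a,tuple(int(round(k)) for k in u),3,col,1)
for x,y in ((32,23),(32,-23),(-60,23)):
    for z in (.0207,-.0273): pt((T@np.array([.003+x/1000,-.0008-y/1000,z,1]))[:3],(0,0,255))
for z in (.074,.119): pt([.5325,.1411,z],(255,0,0))
cv2.imwrite("pics/s5.png",a)
E
```

```text
[[0.958, 0.2869, 0.0019, 0.5302], [0.2869, -0.958, 0.0004, 0.1405], [0.0019, 0.0001, -1.0, 0.1537], [0.0, 0.0, 0.0, 1.0]] [-0.14532822  0.33779982 -8.10424611] [ 0.067898   -0.23517087 -0.02954439] 0.5188802188583211 107.61593699455261
bore xy err in tool [-5.97409308e-04  9.08294392e-04  4.58751121e-06]
```

View pics/s5.png

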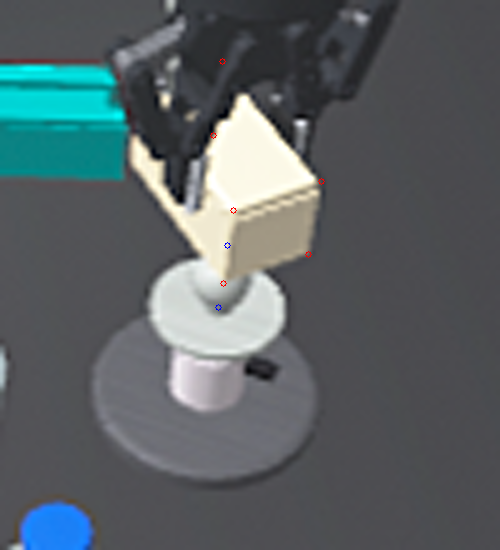

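The coupler hovers over the post, and its front corners agree with the prediction to about 1 px. I'll lower it over the ball and watch the force.

Emit:
drive_tool:
  rows:
    - [0,0,0,-0.0004,0.0006,0.003,0.4]
    - [0,0,0,0,0,0.005,0.4]
    - [0,0,0,0,0,0.005,0.4]
    - [0,0,0,0,0,0.005,0.4]
    - [0,0,0,0,0,0.005,0.4]
    - [0,0,0,0,0,0.003,0.4]
    - [0,0,0,0,0,0.001,0.4]
    - [0,0,0,0,0,0,0.4]

```text
time: 14.9
tool_pos: [0.5288, 0.1396, 0.125]
tcp_rot: [3.108, 0.455, -0.002]
wrist_force: [0.7, 0.0, -9.1]
width: 0.515
grip_force: 107.8
```

Emit:
drive_tool:
  rows:
    - [0,0,0,0,0,0,0.4]
    - [0,0,0,0,0,0.001,0.4]
    - [0,0,0,0,0,0.001,0.4]
    - [0,0,0,0,0,0.001,0.4]
    - [0,0,0,0,0,0,0.4]

```text
time: 15.32
tool_pos: [0.5292, 0.1397, 0.1226]
tcp_rot: [-3.108, -0.456, 0.0]
wrist_force: [0.0, 0.1, -8.8]
width: 0.514
grip_force: 107.8
```

Emit:
drive_tool:
  rows:
    - [0,0,0,0.0004,0.0002,0.002,0.4]
    - [0,0,0,0,0,0.002,0.4]
    - [0,0,0,0,0,0.002,0.4]
    - [0,0,0,0,0,0.002,0.4]
    - [0,0,0,0,0,0.001,0.4]
    - [0,0,0,0,0,0,0.4]

```text
time: 15.82
tool_pos: [0.5293, 0.1395, 0.1132]
tcp_rot: [3.108, 0.456, -0.001]
wrist_force: [-0.1, 0.3, -8.7]
width: 0.516
grip_force: 107.8
```

Past the ball's equator (underside at about 0.092) with no contact force.

Emit:
drive_tool:
  rows:
    - [0,0,0,0,0,0.002,0.4]
    - [0,0,0,0,0,0.002,0.4]
    - [0,0,0,0,0,0.002,0.4]
    - [0,0,0,0,0,0.001,0.4]
    - [0,0,0,0,0,0.001,0.4]
    - [0,0,0,0,0,0,0.4]

```text
time: 16.32
tool_pos: [0.5295, 0.1396, 0.1054]
tcp_rot: [3.108, 0.455, -0.001]
wrist_force: [0.5, 0.1, -8.9]
width: 0.522
grip_force: 107.8
```

Emit:
drive_tool:
  rows:
    - [0,0,0,0,0,0.0006,0.4]
    - [0,0,0,0,0,0.0006,0.4]
    - [0,0,0,0,0,0.0006,0.4]
    - [0,0,0,0,0,0.0006,0.4]
    - [0,0,0,0,0,0.0006,0.4]
    - [0,0,0,0,0,0,0.4]

```text
time: 16.82
tool_pos: [0.5296, 0.1396, 0.1025]
tcp_rot: [3.108, 0.456, -0.0]
wrist_force: [-0.6, -0.4, -9.6]
width: 0.517
grip_force: 107.8
```

Emit:
drive_tool:
  rows:
    - [0,0,0,0,0,0.0005,0.4]
    - [0,0,0,0,0,0.0005,0.4]
    - [0,0,0,0,0,0.0005,0.4]
    - [0,0,0,0,0,0,0.4]

```text
time: 17.15
tool_pos: [0.5297, 0.1396, 0.1012]
tcp_rot: [3.108, 0.456, 0.0]
wrist_force: [0.7, -0.5, -8.7]
width: 0.512
grip_force: 108.0
```

Emit:
drive_tool:
  rows:
    - [0,0,0,0,0,0.0005,0.4]
    - [0,0,0,0,0,0.0005,0.4]
    - [0,0,0,0,0,0.0005,0.4]
    - [0,0,0,0,0,0,0.4]

```text
time: 17.48
tool_pos: [0.5299, 0.1397, 0.101]
tcp_rot: [-3.108, -0.456, -0.001]
wrist_force: [-5.0, -0.9, 1.5]
width: 0.518
grip_force: 109.2
```

Emit:
drive_tool:
  rows:
    - [0,0,0,-0.0004,0,0.0004,0.4]
    - [0,0,0,0,0,0.0004,0.4]
    - [0,0,0,0,0,0,0.4]

```text
time: 17.73
tool_pos: [0.53, 0.1397, 0.1009]
tcp_rot: [-3.108, -0.456, -0.002]
wrist_force: [-5.5, -1.7, 6.9]
width: 0.519
grip_force: 109.7
```

Emit:
drive_tool:
  rows:
    - [0,0,0,-0.0002,0,0.0003,0.4]
    - [0,0,0,0,0,0.0003,0.4]
    - [0,0,0,0,0,0,0.4]

```text
time: 17.98
tool_pos: [0.53, 0.1397, 0.1006]
tcp_rot: [-3.108, -0.456, -0.003]
wrist_force: [-7.0, -1.2, 8.1]
width: 0.521
grip_force: 109.7
```

```bash
python3 - <<'E'
from h import *
T=tool(); s=status.read_state(); print(np.round(T,4).tolist(), s["wrist_force"],s["torque"])
E
```

```text
[[0.9579, 0.287, 0.002, 0.53], [0.287, -0.9579, 0.0004, 0.1397], [0.002, 0.0001, -1.0, 0.1006], [0.0, 0.0, 0.0, 1.0]] [-7.00496533 -1.20477762  8.08692603] [-0.1840857   0.75382065 -0.02523978]
```

Emit:
drive_tool:
  rows:
    - [0,0,0,-0.0005,0,0,0.4]
    - [0,0,0,-0.0005,0,0,0.4]
    - [0,0,0,0,0,0,0.4]

```text
time: 18.23
tool_pos: [0.53, 0.1397, 0.1007]
tcp_rot: [-3.108, -0.456, -0.007]
wrist_force: [-2.9, 0.4, 5.7]
width: 0.52
grip_force: 109.7
```

Emit:
drive_tool:
  rows:
    - [0,0,0,-0.0004,0,0.0003,0.4]
    - [0,0,0,-0.0002,0,0.0003,0.4]
    - [0,0,0,0,0,0.0003,0.4]
    - [0,0,0,0,0,0,0.4]

```text
time: 18.57
tool_pos: [0.53, 0.1397, 0.1005]
tcp_rot: [-3.108, -0.455, -0.008]
wrist_force: [-3.5, -0.7, 8.2]
width: 0.515
grip_force: 109.7
```

Emit:
drive_tool:
  rows:
    - [0,0,0,-0.0003,0,0.0004,0.4]
    - [0,0,0,-0.0001,0,0.0004,0.4]
    - [0,0,0,0,0,0.0003,0.4]
    - [0,0,0,0,0,0,0.4]

```text
time: 18.9
tool_pos: [0.53, 0.1397, 0.0996]
tcp_rot: [-3.108, -0.455, -0.01]
wrist_force: [-3.0, -0.2, 9.1]
width: 0.519
grip_force: 109.8
```

Emit:
drive_tool:
  rows:
    - [0,0,0,-0.0002,0,0.0004,0.4]
    - [0,0,0,0,0,0.0004,0.4]
    - [0,0,0,0,0,0.0004,0.4]
    - [0,0,0,0,0,0.0003,0.4]
    - [0,0,0,0,0,0,0.4]

```text
time: 19.32
tool_pos: [0.5299, 0.1397, 0.0982]
tcp_rot: [-3.108, -0.455, -0.01]
wrist_force: [-2.9, 0.3, 9.1]
width: 0.516
grip_force: 109.8
```

```bash
python3 - <<'E'
from h import *
T=tool(); s=status.read_state(); print(np.round(T,4).tolist(), s["wrist_force"],s["torque"])
E
```

```text
[[0.9579, 0.2869, 0.0064, 0.5299], [0.2869, -0.958, 0.0017, 0.1397], [0.0066, 0.0002, -1.0, 0.0982], [0.0, 0.0, 0.0, 1.0]] [-2.89680896  0.34504464  9.09498353] [0.03989247 0.30577072 0.00780852]
```

Emit:
drive_tool:
  rows:
    - [0,0,0,-0.0001,0,0.0004,0.4]
    - [0,0,0,0,0,0.0004,0.4]
    - [0,0,0,0,0,0.0003,0.4]
    - [0,0,0,0,0,0,0.4]

```text
time: 19.65
tool_pos: [0.53, 0.1397, 0.0971]
tcp_rot: [-3.108, -0.455, -0.011]
wrist_force: [-3.5, 0.4, 8.9]
width: 0.519
grip_force: 109.8
```

Emit:
drive_tool:
  rows:
    - [0,0,0,-0.0001,0,0.0003,0.4]
    - [0,0,0,0,0,0.0003,0.4]
    - [0,0,0,0,0,0,0.4]

```text
time: 19.9
tool_pos: [0.53, 0.1397, 0.0966]
tcp_rot: [-3.108, -0.455, -0.011]
wrist_force: [-2.3, 0.4, 8.9]
width: 0.517
grip_force: 109.8
```

Emit:
drive_tool:
  rows:
    - [0,0,0,0,0,0.0003,0.4]
    - [0,0,0,0,0,0.0003,0.4]
    - [0,0,0,0,0,0,0.4]

```text
time: 20.15
tool_pos: [0.53, 0.1397, 0.0963]
tcp_rot: [-3.108, -0.455, -0.011]
wrist_force: [-3.4, -0.0, 11.7]
width: 0.516
grip_force: 110.1
```

Emit:
drive_tool:
  rows:
    - [0,0,0,0,0,0.0003,0.4]
    - [0,0,0,0,0,0.0003,0.4]
    - [0,0,0,0,0,0,0.4]

```text
time: 20.4
tool_pos: [0.53, 0.1397, 0.0963]
tcp_rot: [-3.108, -0.455, -0.011]
wrist_force: [-5.1, -0.4, 13.8]
width: 0.516
grip_force: 110.5
```

Emit:
drive_tool:
  rows:
    - [0,0,0,-0.0003,0,0.0003,0.4]
    - [0,0,0,0,0,0.0003,0.4]
    - [0,0,0,0,0,0,0.4]
    - [0,0,0,0,0,0,0.4]

```text
time: 20.73
tool_pos: [0.5301, 0.1397, 0.0962]
tcp_rot: [-3.108, -0.455, -0.012]
wrist_force: [-5.1, -0.2, 16.6]
width: 0.519
grip_force: 110.8
```

```bash
python3 - <<'E'
from h import *
T=tool(); s=status.read_state(); print(np.round(T,4).tolist(), s["wrist_force"],s["torque"])
E
```

```text
[[0.9579, 0.2869, 0.0074, 0.5301], [0.2869, -0.958, 0.002, 0.1397], [0.0077, 0.0002, -1.0, 0.0962], [0.0, 0.0, 0.0, 1.0]] [-5.11314337 -0.15361109 16.55848332] [-0.05458822  0.74222714  0.01943909]
```

The coupler is home: the load rose to about 25 N with no further travel, after 4.7 mm of pin stroke. I'll unload, then open.

Emit:
drive_tool:
  rows:
    - [0,0,0,0.0005,0,-0.001,0.4]
    - [0,0,0,0.0005,0,-0.001,0.4]
    - [0,0,0,0.0005,0,-0.001,0.4]
    - [0,0,0,0,0,0,0.4]

```text
time: 21.07
tool_pos: [0.5299, 0.1397, 0.0963]
tcp_rot: [-3.108, -0.455, -0.007]
wrist_force: [-1.2, 0.6, 7.8]
width: 0.514
grip_force: 109.6
```

Emit:
drive_tool:
  rows:
    - [0,0,0,0,0,-0.001,0.4]
    - [0,0,0,0,0,-0.0005,0.4]
    - [0,0,0,0,0,0,0.4]

```text
time: 21.32
tool_pos: [0.5297, 0.1396, 0.0964]
tcp_rot: [-3.108, -0.455, -0.006]
wrist_force: [4.4, 2.0, 0.4]
width: 0.52
grip_force: 109.0
```

Emit:
drive_tool:
  rows:
    - [0,0,0,-0.0005,0,0,1]
    - [0,0,0,0,0,0,1]
    - [0,0,0,0,0,0,1]
    - [0,0,0,0,0,0,1]
    - [0,0,0,0,0,0,1]
    - [0,0,0,0,0,0,1]

```text
time: 21.82
tool_pos: [0.5273, 0.1389, 0.0956]
tcp_rot: [3.108, 0.455, -0.001]
wrist_force: [-0.3, 1.1, 0.2]
width: 0.997
grip_force: 0.0
```

Emit:
drive_tool:
  rows:
    - [0,0,0,0,0,-0.01,1]
    - [0,0,0,0,0,-0.025,1]
    - [0,0,0,0,0,-0.035,1]
    - [0,0,0,0,0,-0.035,1]
    - [0,0,0,0,0,-0.035,1]
    - [0,0,0,0,0,-0.035,1]
    - [0,0,0,0,0,-0.019,1]
    - [0,0,0,0,0,0,1]

```text
time: 22.48
tool_pos: [0.5306, 0.1397, 0.2976]
tcp_rot: [-3.108, -0.455, -0.019]
wrist_force: [0.4, -0.4, 0.4]
width: 1.003
grip_force: 0.0
```

Emit:
drive_tool:
  rows:
    - [0,0,0,-0.02,0,0,1]
    - [0,0,0,-0.025,0,0,1]
    - [0,0,0,-0.025,0,0,1]
    - [0,0,0,-0.02,0,0,1]
    - [0,0,0,0,0,0,1]
    - [0,0,0,0,0,0,1]
    - [0,0,0,0,0,0,1]

```text
time: 23.07
tool_pos: [0.4415, 0.1132, 0.2897]
tcp_rot: [-3.108, -0.455, -0.001]
wrist_force: [-0.4, -0.5, -0.3]
width: 0.999
grip_force: 0.0
```

```bash
python3 - <<'E'
from h import *
T=tool(); s=status.read_state(); print(np.round(T,4).tolist(), s["wrist_force"],s["width"])
p=shot("wrist"); S=shot("scene")
c,sn=np.cos(np.radians(16.7)),np.sin(np.radians(16.7))
hd=np.array([.5326-.088*c,.1405-.088*sn,.0755+.161]); print("handle pred",hd,"in tool",T[:3,:3].T@(hd-T[:3,3]),"px",proj(p,hd),proj(S,hd))
a=np.zeros((400,800,3),np.uint8); a[:,:400]=p["color"][:,120:520,::-1]
b=S["color"][110:240,300:430]; a[:,400:]=cv2.resize(b,(400,400),interpolation=cv2.INTER_CUBIC)[:,:,::-1]
cv2.imwrite("pics/c6.png",a)
E
```

```text
[[0.958, 0.2869, 0.0005, 0.4415], [0.2869, -0.958, 0.0002, 0.1132], [0.0005, -0.0, -1.0, 0.2897], [0.0, 0.0, 0.0, 1.0]] [-0.38911405 -0.504429   -0.29174945] 0.9985215803658353
handle pred [0.44831162 0.11521227 0.2365    ] in tool [7.04650446e-03 4.08906436e-05 5.32276600e-02] px [317.55921157 210.09995412] [351.05866424 119.08347655]
```

View pics/c6.png

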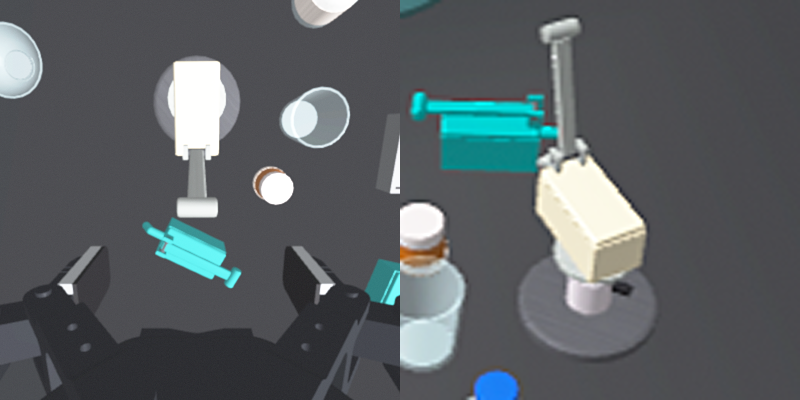

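The coupler sits flat on the collar, lever raised. The handle is at about (317,208) in the full wrist frame, against a prediction of (318,210).

Emit:
drive_tool:
  rows:
    - [0,0,0,0.0075,0,0.01,1]
    - [0,0,0,0,0,0.02,1]
    - [0,0,0,0,0,0.02,1]
    - [0,0,0,0,0,0.012,1]
    - [0,0,0,0,0,0.005,1]
    - [0,0,0,0,0,0,1]
    - [0,0,0,0,0,0,1]
    - [0,0,0,0,0,0,1]

```text
time: 23.83
tool_pos: [0.4494, 0.1155, 0.2239]
tcp_rot: [-3.108, -0.456, -0.003]
wrist_force: [0.1, -0.2, -0.1]
width: 1.0
grip_force: 0.0
```

Emit:
drive_tool:
  rows:
    - [0,0,0,0,0,0,0.1]
    - [0,0,0,0,0,0,0.1]
    - [0,0,0,0,0,0,0.1]
    - [0,0,0,0,0,0,0.1]
    - [0,0,0,0,0,0,0.1]
    - [0,0,0,0,0,0,0.1]
    - [0,0,0,0,0,0,0.1]
    - [0,0,0,0,0,0,0.1]
  force: 20

```text
time: 24.5
tool_pos: [0.4486, 0.1153, 0.2232]
tcp_rot: [3.108, 0.456, 0.001]
wrist_force: [-1.3, 0.1, 2.5]
width: 0.318
grip_force: 23.8
```

Emit:
drive_tool:
  rows:
    - [0,0,0,0.0082,0,-0.0022,0.1]
    - [0,0,0,0.0083,0,-0.0016,0.1]
    - [0,0,0,0.0084,0,-0.001,0.1]
    - [0,0,0,0.0084,0,-0.0003,0.1]
    - [0,0,0,0.0085,0,0.0004,0.1]
    - [0,0,0,0.0084,0,0.001,0.1]
    - [0,0,0,0.0083,0,0.0017,0.1]
    - [0,0,0,0.0081,0,0.0023,0.1]

```text
time: 25.17
tool_pos: [0.513, 0.1347, 0.222]
tcp_rot: [-3.108, -0.456, 0.001]
wrist_force: [-2.2, -0.2, 0.6]
width: 0.323
grip_force: 23.5
```

Emit:
drive_tool:
  rows:
    - [0,0,0,0.0079,0,0.0029,0.1]
    - [0,0,0,0.0077,0,0.0036,0.1]
    - [0,0,0,0.0074,0,0.0042,0.1]
    - [0,0,0,0.007,0,0.0047,0.1]
    - [0,0,0,0.0066,0,0.0052,0.1]
    - [0,0,0,0.0062,0,0.0058,0.1]
    - [0,0,0,0.0058,0,0.0062,0.1]
    - [0,0,0,0.0052,0,0.0067,0.1]

```text
time: 25.83
tool_pos: [0.5654, 0.1503, 0.1834]
tcp_rot: [-3.108, -0.456, -0.004]
wrist_force: [0.9, 0.8, 3.6]
width: 0.318
grip_force: 24.7
```

Emit:
drive_tool:
  rows:
    - [0,0,0,0.0047,0,0.007,0.1]
    - [0,0,0,0.0041,0,0.0074,0.1]
    - [0,0,0,0.0035,0,0.0077,0.1]
    - [0,0,0,0.0029,0,0.0079,0.1]
    - [0,0,0,0.0023,0,0.0082,0.1]
    - [0,0,0,0,0,0,0.1]

```text
time: 26.33
tool_pos: [0.581, 0.1549, 0.143]
tcp_rot: [-3.108, -0.455, -0.0]
wrist_force: [3.4, 1.4, 2.1]
width: 0.321
grip_force: 25.5
```

Emit:
drive_tool:
  rows:
    - [0,0,0,0,0,0,1]
    - [0,0,0,0,0,0,1]
    - [0,0,0,0,0,0,1]
    - [0,0,0,0,0,0,1]
    - [0,0,0,0,0,-0.015,1]
    - [0,0,0,0,0,-0.025,1]
    - [0,0,0,0,0,-0.02,1]
    - [0,0,0,0,0,0,1]

```text
time: 27.0
tool_pos: [0.5832, 0.1554, 0.2101]
tcp_rot: [-3.108, -0.455, -0.012]
wrist_force: [1.1, 0.2, 0.8]
width: 1.0
grip_force: 0.0
```

Emit:
drive_tool:
  rows:
    - [0,0,0,-0.018,0,0,0]
    - [0,0,0,-0.02,0,0,0]
    - [0,0,0,-0.0125,0,0,0]
    - [0,0,0,0,0,0,0]
    - [0,0,0,0,0,0,0]
    - [0,0,0,0,0,0,0]
    - [0,0,0,0,0,0,0]
    - [0,0,0,0,0,0,0]

```text
time: 27.67
tool_pos: [0.5328, 0.1406, 0.2049]
tcp_rot: [-3.108, -0.456, -0.0]
wrist_force: [0.8, 0.0, 0.1]
width: -0.002
grip_force: 0.0
```

Emit:
drive_tool:
  rows:
    - [0,0,0,0,0,0,0]
    - [0,0,0,0,0,0,0]

```text
time: 27.83
tool_pos: [0.5325, 0.1405, 0.2048]
tcp_rot: [3.108, 0.456, -0.0]
wrist_force: [0.1, 0.8, 0.3]
width: 0.001
grip_force: 0.0
```

```bash
python3 - <<'E'
from h import *
T=tool(); s=status.read_state(); print(np.round(T,4).tolist(), s["wrist_force"],s["width"])
p=shot("wrist"); S=shot("scene")
a=np.zeros((400,800,3),np.uint8); a[:,:400]=p["color"][:,120:520,::-1]
b=S["color"][110:240,300:430]; a[:,400:]=cv2.resize(b,(400,400),interpolation=cv2.INTER_CUBIC)[:,:,::-1]
cv2.imwrite("pics/c7.png",a)
E
```

```text
[[0.9579, 0.287, -0.0001, 0.5325], [0.287, -0.9579, -0.0, 0.1405], [-0.0001, -0.0, -1.0, 0.2048], [0.0, 0.0, 0.0, 1.0]] [0.12376959 0.7816416  0.33181193] 0.0014395746653052134
```

View pics/c7.png

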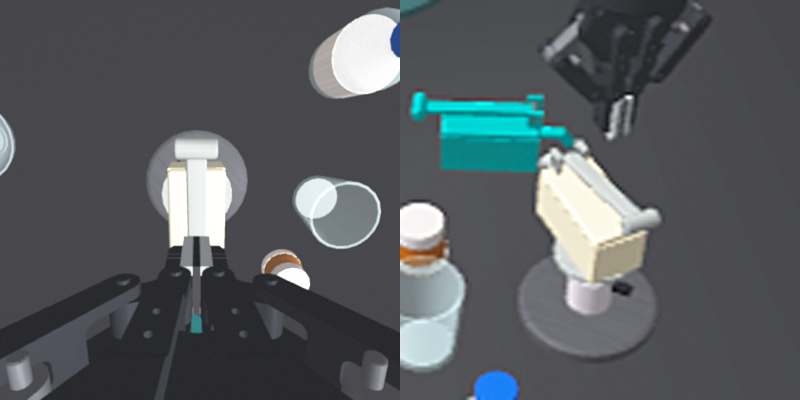

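The shut fingers stand centred above the lever bar, and the lever is slightly raised. I'll press over the bore axis.

Emit:
drive_tool:
  rows:
    - [0,0,0,0,0,0.015,0]
    - [0,0,0,0,0,0.02,0]
    - [0,0,0,0,0,0.012,0]
    - [0,0,0,0,0,0.002,0]
    - [0,0,0,0,0,0.002,0]
    - [0,0,0,0,0,0.002,0]
    - [0,0,0,0,0,0.002,0]
    - [0,0,0,0,0,0,0]

```text
time: 28.6
tool_pos: [0.5326, 0.1405, 0.1505]
tcp_rot: [-3.108, -0.456, -0.001]
wrist_force: [0.2, -0.8, -0.7]
width: 0.0
grip_force: 0.0
```

Emit:
drive_tool:
  rows:
    - [0,0,0,0,0,0.0015,0]
    - [0,0,0,0,0,0.0015,0]
    - [0,0,0,0,0,0.0015,0]
    - [0,0,0,0,0,0.0015,0]
    - [0,0,0,0,0,0,0]

```text
time: 29.02
tool_pos: [0.5322, 0.1404, 0.1439]
tcp_rot: [3.108, 0.456, 0.0]
wrist_force: [0.4, -0.0, 0.5]
width: 0.001
grip_force: 0.5
```

Emit:
drive_tool:
  rows:
    - [0,0,0,0,0,0.001,0]
    - [0,0,0,0,0,0.001,0]
    - [0,0,0,0,0,0.001,0]
    - [0,0,0,0,0,0.001,0]
    - [0,0,0,0,0,0.001,0]
    - [0,0,0,0,0,0,0]

```text
time: 29.52
tool_pos: [0.532, 0.1403, 0.1387]
tcp_rot: [3.108, 0.456, -0.001]
wrist_force: [0.2, -0.1, 0.6]
width: -0.0
grip_force: 0.3
```

Emit:
drive_tool:
  rows:
    - [0,0,0,0,0,0.0005,0]
    - [0,0,0,0,0,0.0005,0]
    - [0,0,0,0,0,0.0005,0]
    - [0,0,0,0,0,0.0005,0]
    - [0,0,0,0,0,0,0]

```text
time: 29.93
tool_pos: [0.5321, 0.1404, 0.1371]
tcp_rot: [-3.108, -0.456, 0.0]
wrist_force: [0.0, -0.3, 2.5]
width: -0.002
grip_force: 1.1
```

Emit:
drive_tool:
  rows:
    - [0,0,0,0,0,0.0005,0]
    - [0,0,0,0,0,0.0005,0]
    - [0,0,0,0,0,0,0]

```text
time: 30.18
tool_pos: [0.5323, 0.1404, 0.1369]
tcp_rot: [-3.108, -0.456, -0.0]
wrist_force: [-1.5, -0.7, 6.5]
width: -0.001
grip_force: 3.4
```

Emit:
drive_tool:
  rows:
    - [0,0,0,0,0,0.0005,0]
    - [0,0,0,0,0,0.0005,0]
    - [0,0,0,0,0,0,0]

```text
time: 30.43
tool_pos: [0.5325, 0.1405, 0.1368]
tcp_rot: [-3.108, -0.456, -0.001]
wrist_force: [-3.3, -1.1, 10.8]
width: -0.0
grip_force: 5.5
```

Hard stop at 0.1368 (expected 0.137). I'll lift clear and check.

Emit:
drive_tool:
  rows:
    - [0,0,0,0,0,-0.002,0]
    - [0,0,0,0,0,-0.01,0]
    - [0,0,0,0,0,-0.03,0]
    - [0,0,0,0,0,-0.035,0]
    - [0,0,0,0,0,-0.035,0]
    - [0,0,0,0,0,-0.03,0]
    - [0,0,0,0,0,0,0]
    - [0,0,0,0,0,0,0]

```text
time: 31.1
tool_pos: [0.5336, 0.1407, 0.28]
tcp_rot: [-3.108, -0.455, -0.008]
wrist_force: [-0.0, 0.0, -1.1]
width: 0.001
grip_force: 0.0
```

Emit:
drive_tool:
  rows:
    - [0,0,0,-0.03,0,0,0]
    - [0,0,0,-0.03,0,0,0]
    - [0,0,0,-0.03,0,0,0]
    - [0,0,0,0,0,0,0]
    - [0,0,0,0,0,0,0]
    - [0,0,0,0,0,0,0]

```text
time: 31.6
tool_pos: [0.4457, 0.1145, 0.276]
tcp_rot: [-3.108, -0.455, 0.002]
wrist_force: [-0.1, 0.8, -0.1]
width: -0.005
grip_force: 0.0
```

```bash
python3 - <<'E'
from h import *
T=tool(); s=status.read_state(); print(np.round(T[:3,3],4), s["wrist_force"],s["width"])
p=shot("wrist"); S=shot("scene")
a=np.zeros((400,800,3),np.uint8); a[:,:400]=p["color"][:,120:520,::-1]
b=S["color"][140:240,320:420]; a[:,400:]=cv2.resize(b,(400,400),interpolation=cv2.INTER_CUBIC)[:,:,::-1].copy()
c,sn=np.cos(np.radians(16.7)),np.sin(np.radians(16.7))
for th,col in ((0,(0,0,255)),(.1,(255,0,0))):
  for y in (-14,14):
    x=-55+108*np.cos(th); X=np.array([.5326+(x*c-y*sn)/1000,.1405+(x*sn+y*c)/1000,.0755+.058+.108*np.sin(th)])
    u=proj(p,X); cv2.circle(a,(int(round(u[0]-120)),int(round(u[1]))),3,col,1)
    u=(proj(S,X)-[319.5,139.5])*4; cv2.circle(a,(int(400+u[0]),int(u[1])),3,col,1)
cv2.imwrite("pics/c8.png",a)
E
```

```text
[0.4457 0.1145 0.276 ] [-0.14217823  0.75853537 -0.07160675] -0.005402273264657584
```

View pics/c8.png

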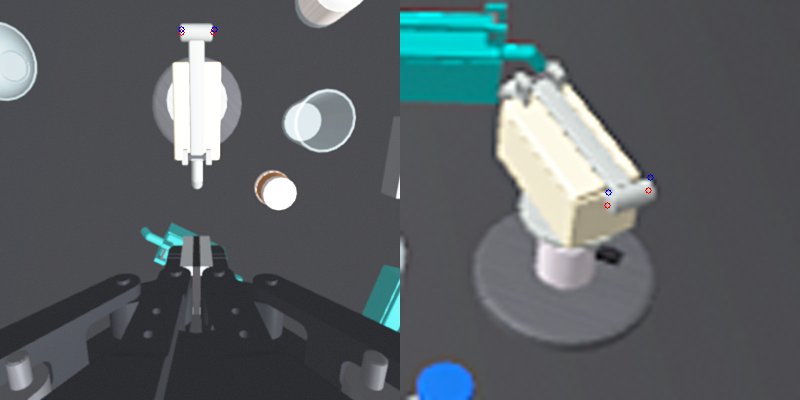

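The lever lies flat on the coupler, with the handle at the markers for lever 0. The coupler sits level on the collar and nothing touches it.

```bash
python3 -c "
from workcell import workorder
print(workorder.finish_job())"
```

```text
the job is handed in; nothing more can be done
None
```

I put the coupler fully home on the post's ball, pressed the handle down to its hard stop and let go, then handed the job in at about 32 s; no verdict came back, and my estimated peak load on the stand was about 26 N against the 35 N limit.

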